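Open up the apple peeler for loading

ROBOT

A 6-joint arm with a two-finger parallel gripper is mounted at the origin on a cart in front of the work surface, level with it; the furniture and walls round the work are solid. World frame = base frame: x ahead of the robot, y to its left, z up, the work surface at z = 0. Lengths are in m, angles in degrees, forces in N, time in s.
With the tool pointing down it reaches from about 0.4 to 0.825 m from the base axis. Payload 7 kg.
Tool frame: the origin (TCP) lies on the centre line of the jaws, within the pads' length; the fingertips stand 19 mm ahead of it and the grasp point (between the pads) is the TCP (env.tips_ahead is the distance from the TCP to the fingertips, in m); z points along the fingers, y is the line along which they close (so a half turn about z gives the same grasp; the last joint's range is limited). The gripper opens to 88 mm and grips with 3 to 60 N. Pads are 19 mm wide; open, the fingers measure 130 mm over their backs; the gripper's body (78 mm by 193 mm) begins 47 mm behind the grasp point.
Start: joints at [-50.586, 20.546, 0.682, 0, -70.136, -16.507], TCP at [0.263, -0.622, 0.246] pointing down, gripper open.
Joint ranges: [-176.03, 176.03], [-82.01, 121.73], [-58.28, 71.71], [-173.87, 95.51], [-174.79, -0.11], [-173.66, 173.66]. Speed limits (degrees/s): [136.94, 136.94, 172.46, 180, 180, 180].

INTERFACE

Orientations are given as [roll, pitch, yaw] about the fixed x, y, z axes, in that order (R = Rz(yaw) Ry(pitch) Rx(roll)).
In Python, from cell import env gives the robot as it stands.
- The arm moves only by the shell command python3 -m inch 'ROWS' [FORCE]. ROWS is JSON, a list of rows, each a list of 7 numbers: the shift along the tool's x, y, z each as a share of 0.4 m, from -1 to 1, then the turn, a rotation vector about the tool's x, y, z each as a share of 60 degrees, from -1 to 1, then the opening, from -1 (shut) to 1 (fully open). A call has 1 to 10 rows; each row is the pose to reach, as a shift and turn from the pose commanded when the call began, along the tool's axes at that moment; what a row does not reach only later rows make up. A row lasts 1/8 s, in which the tool goes at most 62.5 mm and 10.7 degrees, less where a joint would pass 70% of its speed; a pose out of reach is approached as far as the arm can. A call with a number of a shift or a turn outside -1 to 1 is refused whole. A call with a gripper value outside its range is refused whole. The fingers move at their own pace and stop on an object; FORCE is the grip in N (left out, the last holds). Time passes only in rows, so rows that repeat a pose let the fingers close. It gives the time, the measured TCP pose, the force, the opening and the grip force at its end, in the units of the state.
- env.sense(): the state, without advancing time (a new reading comes with each control period).
- env.snapshot(name): name is "scene" or "top" or "wrist"; returns a dict with "img" (384x512x3 uint8, red, green, blue), "fx", "fy", "cx", "cy" (pixels), "origin" and "orientation" of the camera in the world. Camera axes: x right, y down, z forward; pixel columns grow to the right and rows downward; lengths in m; the calibration is good to about 2 mm. A picture is of the moment at which its call begins. There is no depth.
- env.hand_in(): hands the job in; it is judged then, once.
Trained networks look in the newest picture that a camera, given by its name, has taken for a name from the list of things; names that differ only in an ending like _2 or _b are one class to them, and where a whole thing is asked for, a point or a joint stands for the part that bears it (a point fixed in the world has none). Each returns a list of dicts, best first, with "score" (0 to 1); they miss things now and then, are a little off and sometimes report something else, mostly with a low value. They report only what shows in the picture. A call takes as long as a camera call.
- env.find_in(thing, camera): "box" ([left, top, right, bottom] in pixels, round what is visible of it).
The state is a dict: "time": time; "q": joint angles; "qd": joint speeds; "joint_torque": joint torques, N m; "eef_pos": TCP position; "orientation": TCP orientation; "force": force on the tool from outside, world axes, zero at the start; "torque": the same for the moment, N m; "gripper_width": opening from 0.0 (shut) to 1.0 (fully open); "grip_force": force on a finger pad.
Only numpy, scipy, OpenCV 4.12 (cv2) and the standard library are available. Lean on these libraries where they do the work, as an engineer would, in place of code of your own. Each camera call takes 0.05 s, during which the arm holds its last target. There are 200 camera calls.

TASK

Get the apple peeler ready for the next apple. Slide the fork carriage (it has an upright grip plate on top) back towards the crank end until it drops into the loading notch on the rail (not past it), and let go so that it sits in the notch by itself. Then swing the sprung peeling arm (it has a finger knob on its end) out away from the rail as far as it goes, and finish while still holding it there against its spring, so that I can push an apple onto the fork; leave the apples, bowl, mug and honey jar where they are.

Things in the scene. Friction and masses are not known exactly. Their poses are not given: they have to be found in the camera images.
- peeler: Apple peeler fixed to the worktop, grey and bare metal: bed 96 mm wide (x), 330 long (y, -160 to 170), 18 high, guide rail along y. Origin under the bed's middle, on the worktop; z up; yaw varies. Corer post at the -y end (112 high), crank at the +y end, arm pivot post at x -70, y -118, on the robot's side. Three-pronged fork shaft along y at x 0, top 101 mm above the worktop.
- carriage_slide (a joint): Slide of the fork carriage to peeler +y (crank end), m. 0 = working end; 0.085 = loading notch: a sprung ball drops between two cross ridges on the rail, 12 mm apart, and centres the carriage from within 4 mm. The rail goes on past it to a stop at 0.105. Starts between 0.015 and 0.045. Friction about 2 N, riding over a ridge about 6 N more; stays where it is left.
- carriage: Fork carriage on the rail, 58 x 66 mm, flat top 42 x 61 mm, 118 mm above the worktop. On it stands an upright black grip plate: 36 mm across the rail (peeler x), 8 mm thick along it (peeler y), reaching up to 153 mm. Carries the fork shaft towards -y and the crank at its +y end. Origin: on the rail top under its middle, 32 mm above the worktop.
- plate_grip (a point): Middle of the grip plate, 135.5 mm above the worktop. It lies at peeler x 0, y = 20 mm + the carriage_slide value.
- load_station (a point): Fixed point of the peeler where plate_grip lies when the carriage sits in the loading notch (peeler x 0, y 105 mm, 135.5 mm above the worktop).
- swing (a joint): Swing of the peeling arm about its vertical pivot, rad, counter-clockwise from above. 0 = at rest, blade next to the fork shaft; 0.9 = fully out against its stop. A torsion spring pulls it back: about 3 N at the knob at 0, rising to about 9 N at 0.9; let go, it snaps back to 0.
- pivot (a point): Arm pivot axis (vertical), fixed on the peeler at x -70, y -118 mm, 105 mm above the worktop.
- peeling_arm: Sprung peeling arm, level bar 12 mm thick, top 105 mm above the worktop. On its free end, 87 mm from the pivot axis, a round upright black finger knob, 15 to 17 mm in diameter, from 105 to 150 mm above the worktop. Knob at rest at peeler x -22, y -45 mm; fully out at about x -97, y -35 mm. Origin: on the pivot axis at worktop height; own x points along the arm to the knob.
- knob_grip (a point): Point on the knob's axis, 133 mm above the worktop.
- apple: Loose apple on the worktop, 75 mm in diameter, 70 mm high; a bystander. Origin underneath.
- fruit_bowl: White bowl with three apples, 200 mm in diameter, about 95 mm high in all; a bystander. Origin underneath.
- mug: Plain white mug, 83 mm wide, 94 mm high; a bystander. Origin underneath.
- honey_jar: Glass jar with a lid, 65 mm wide, 100 mm high; a bystander. Origin underneath.

How it is judged:
By the outcome, as a careful person would: the job done as asked, in the order asked, and still so for the second after the job is handed in, while the arm keeps its last pose, push and grip.
It also fails if it takes over 45 s, if anything falls off the work surface, if the arm or the gripper's body presses on something with over 40 N, if the wrist force passes 120 N, or if a joint passes its speed limit or range.

## Working session

There is one attempt and no reset: what is moved stays moved. The work goes in short steps, Python scripts to look and compute and a shell command to move; the robot and the scene stay as the last step left them, time stands still between calls to the robot, and variables do not carry over. Pictures are saved under pics/ and viewed, at most 10 in all, crops included, and the job is handed in when it is done.

```bash
mkdir -p pics; ls
cat > h.py <<'E'
from cell import env
import numpy as np, cv2
from scipy.spatial.transform import Rotation as R
def snap(n,f):
    s=env.snapshot(n); cv2.imwrite(f'pics/{f}.png',s['img'][:,:,::-1]); return s
def Rm(o):
    o=np.array(o,float)
    return o if o.shape==(3,3) else R.from_euler('xyz',o,degrees=True).as_matrix()
def ray(s,u,v,z):
    d=Rm(s['orientation'])@np.array([(u-s['cx'])/s['fx'],(v-s['cy'])/s['fy'],1]); o=np.array(s['origin'])
    return o+d*(z-o[2])/d[2]
def proj(s,p):
    c=Rm(s['orientation']).T@(np.array(p)-s['origin']); return np.array([s['fx']*c[0]/c[2]+s['cx'],s['fy']*c[1]/c[2]+s['cy']])
E
python3 - <<'E'
from h import *
for c in ('top','scene'):
    s=snap(c,c+'0'); print(c,s['origin'],s['orientation'],s['fx'])
    for n in ('peeler','carriage','plate_grip','pivot','peeling_arm','knob_grip','mug','apple','fruit_bowl','honey_jar'):
        print(n,[(np.round(d['box']).tolist(),round(d['score'],2)) for d in env.find_in(n,c)[:2]])
a=[cv2.imread(f'pics/{c}0.png') for c in('top','scene')]
E
```

```text
pics
top [-0.51801426  0.63139454  1.46721325] [-1.40692094e+02  4.48133045e-02 -1.14425889e+02] 451.0918904111874
peeler [([249.0, 149.0, 324.0, 211.0], 0.55)]
carriage [([252.0, 165.0, 296.0, 191.0], 0.68)]
plate_grip [([251.0, 163.0, 296.0, 191.0], 0.61)]
pivot [([251.0, 150.0, 322.0, 210.0], 0.69)]
peeling_arm [([294.0, 158.0, 325.0, 168.0], 0.49)]
knob_grip [([294.0, 156.0, 324.0, 169.0], 0.45)]
mug [([250.0, 147.0, 322.0, 211.0], 0.43)]
apple [([178.0, 236.0, 196.0, 254.0], 0.75), ([246.0, 149.0, 323.0, 212.0], 0.33)]
fruit_bowl [([126.0, 206.0, 182.0, 245.0], 0.72)]
honey_jar [([336.0, 143.0, 343.0, 162.0], 0.46), ([248.0, 162.0, 298.0, 194.0], 0.2)]
scene [-0.19761765  0.74482544  0.72316469] [-124.99136605    1.22354516 -130.84355668] 376.3256845169322
peeler [([73.0, 229.0, 157.0, 285.0], 0.66), ([246.0, 136.0, 321.0, 211.0], 0.59)]
carriage [([244.0, 151.0, 291.0, 191.0], 0.74)]
plate_grip [([243.0, 148.0, 290.0, 192.0], 0.91), ([245.0, 139.0, 322.0, 211.0], 0.58)]
pivot [([242.0, 137.0, 324.0, 214.0], 0.73)]
peeling_arm [([288.0, 139.0, 324.0, 155.0], 0.5)]
knob_grip [([292.0, 139.0, 322.0, 154.0], 0.71)]
mug [([343.0, 142.0, 374.0, 176.0], 0.77)]
apple [([164.0, 259.0, 188.0, 266.0], 0.61)]
fruit_bowl [([291.0, 144.0, 324.0, 157.0], 0.71), ([72.0, 228.0, 157.0, 284.0], 0.66)]
honey_jar [([323.0, 125.0, 339.0, 157.0], 0.8)]
```

Run:
```python
from h import *
a=cv2.imread('pics/top0.png')[120:270,110:370]; b=cv2.imread('pics/scene0.png')[110:230,220:400]
cv2.imwrite('pics/a.png',cv2.resize(a,(780,450),interpolation=2)); cv2.imwrite('pics/b.png',cv2.resize(b,(800,533),interpolation=2))
```

```text
(no output)
```

View pics/a.png

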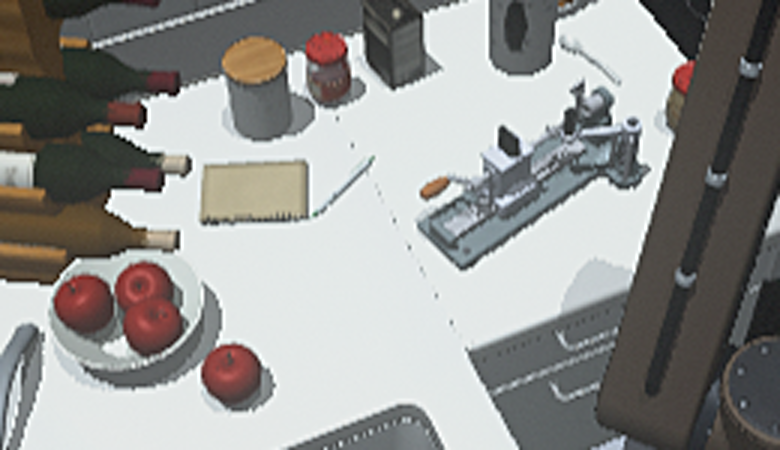

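View pics/b.png

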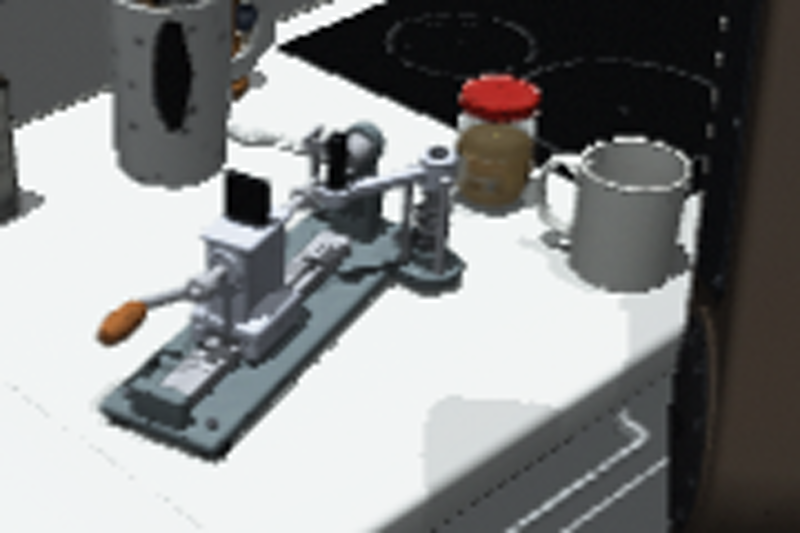

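The black plate is at (503,140) in the enlarged top picture. The knob is at (571,120), the pivot at (632,124), and the +y bed corners at (420,222) and (465,267). I'll fit the peeler pose to these.

```bash
cat > fit.py <<'E'
from h import *
from scipy.optimize import least_squares
def W(p,q):
    c,s=np.cos(p[2]),np.sin(p[2]); return np.array([p[0]+c*q[0]-s*q[1],p[1]+s*q[0]+c*q[1],q[2]])
E
python3 - <<'E'
from fit import *
T=env.snapshot('top');S=env.snapshot('scene')
t=lambda x,y:(110+x/3,120+y/3); b=lambda x,y:(220+x/4.444,110+y/4.444)
def model(p):
    sl=p[3]
    return [(T,(.048,.17,.018),t(420,222)),(T,(-.048,.17,.018),t(465,264)),(T,(0,.02+sl,.1355),t(509,140)),(T,(-.022,-.045,.128),t(570,122)),(T,(-.07,-.118,.112),t(632,124)),
    (S,(.048,.17,.018),b(104,405)),(S,(-.048,.17,.018),b(222,453)),(S,(0,.02+sl,.1355),b(248,198)),(S,(-.022,-.045,.128),b(338,160)),(S,(-.07,-.118,.112),b(437,152))]
f=lambda p:np.concatenate([proj(s,W(p,q))-uv for s,q,uv in model(p)])
r=least_squares(f,[.55,-.3,0,.03],loss='soft_l1'); print(r.x,np.degrees(r.x[2])); print(f(r.x).round(1).reshape(-1,2).tolist())
p=r.x
for n,q in dict(plate=(0,.02+p[3],.1355),load=(0,.105,.1355),knob=(-.022,-.045,.133),out=(-.097,-.035,.133)).items(): print(n,W(p,q))
x=env.sense(); print(x['eef_pos'],x['orientation'],x['gripper_width'])
for n,u,v,z in(('mug',220+630/4.444,110+280/4.444,0),('jar',220+492/4.444,110+200/4.444,0)): print(n,ray(S,u,v,z))
E
```

```text
[0.5459122  0.00097905 0.30241636 0.02775281] 17.327180850552775
[[-1.2, 0.5], [-0.4, 0.5], [-0.1, 0.4], [-0.1, -0.7], [-0.2, -1.0], [-0.2, -0.1], [0.1, -1.1], [0.6, 0.2], [0.3, -0.1], [0.5, 0.1]]
plate [0.53169009 0.04656483 0.1355    ]
load [0.51464029 0.10121411 0.1355    ]
knob [ 0.53831282 -0.04853104  0.133     ]
out [ 0.46373807 -0.06132193  0.133     ]
[ 0.26273635 -0.6217703   0.24557786] [-1.79997991e+02 -3.20953732e-04 -1.57091137e+02] 0.998208325859725
mug [ 0.40522019 -0.2454711   0.        ]
jar [ 0.55900275 -0.26283834  0.        ]
```

```bash
cat >> h.py <<'E'
def go(pos,yaw):
    x=env.sense(); M=Rm(x['orientation']); d=M.T@(np.array(pos)-x['eef_pos'])/.4
    r=R.from_matrix(M.T@R.from_euler('xyz',[180,0,yaw],degrees=True).as_matrix()).as_rotvec(degrees=True)/60
    print(np.r_[d,r].round(4).tolist(), np.array(x['eef_pos']).round(4),np.array(x['orientation']).round(1),'q6',round(x['q'][5],1))
E
python3 -c "
from h import *
go((.40,-.28,.246),-162.7);go((.532,.0465,.24),-162.7)"
```

```text
[-0.6487, 0.6535, -0.0011, -0.0, -0.0, 0.0935] [ 0.2627 -0.6218  0.2456] [-180.    -0.  -157.1] q6 -16.5
[-1.2704, 1.2769, 0.0139, -0.0, -0.0, 0.0935] [ 0.2627 -0.6218  0.2456] [-180.    -0.  -157.1] q6 -16.5
```

```bash
python3 -m inch '[[-0.65,0.65,0,0,0,0.0935,0],[-0.65,0.65,0,0,0,0.0935,0],[-0.65,0.65,0,0,0,0.0935,0],[-0.65,0.65,0,0,0,0.0935,0],[-0.65,0.65,0,0,0,0.0935,0],[-0.65,0.65,0,0,0,0.0935,0],[-0.65,0.65,0,0,0,0.0935,0]]' 20; python3 -c "
from h import *
go((.532,.0465,.20),-162.7)"
```

```text
time: 2.08
eef_pos: [0.4024, -0.2782, 0.2462]
orientation: [-180.0, 0.1, -162.4]
force: [0.4, 0.8, 0.3]
gripper_width: 0.5
grip_force: 0.0
[-0.5541, 0.676, 0.1159, -0.0005, 0.0014, 0.0048] [ 0.4024 -0.2782  0.2462] [-1.800e+02  1.000e-01 -1.624e+02] q6 -60.8
```

```bash
python3 -m inch '[[-0.554,0.676,0.116,0,0,0.005,0],[-0.554,0.676,0.116,0,0,0.005,0],[-0.554,0.676,0.116,0,0,0.005,0],[-0.554,0.676,0.116,0,0,0.005,0],[-0.554,0.676,0.116,0,0,0.005,0],[-0.554,0.676,0.116,0,0,0.005,0],[-0.554,0.676,0.116,0,0,0.005,0],[-0.554,0.676,0.116,0,0,0.005,0]]'; python3 -c "
from h import *
s=snap('wrist','w1');print(s['origin'],s['orientation'])
p=(.5459,.001,.3024)
from fit import W
for q in((0,.048,.153),(-.022,-.045,.15),(-.07,-.118,.112)):print(proj(s,W(p,q)))
for n in('plate_grip','knob_grip','pivot'):print(n,env.find_in(n,'wrist')[:1])
go((.532,.0465,.142),-162.7)"
```

```text
time: 3.08
eef_pos: [0.5321, 0.0424, 0.199]
orientation: [-180.0, -0.0, -163.0]
force: [-0.5, 0.5, 0.2]
gripper_width: 0.496
grip_force: 0.0
[0.45346654 0.01782166 0.33851877] [1.62475203e+02 1.15770254e-02 1.06996311e+02]
[266.69259942 217.63264473]
[139.3269138  188.93858035]
[ 61.02217064 118.61095503]
plate_grip [{'box': [151.3, 153.8, 367.2, 242.3], 'score': 0.56}]
knob_grip [{'box': [46.8, 102.5, 184.9, 200.9], 'score': 0.98}]
pivot [{'box': [49.4, 92.5, 371.6, 241.4], 'score': 0.65}]
[-0.003, 0.0109, 0.1438, 0.0, 0.0005, -0.0064] [0.5321 0.042  0.1995] [ 180.     0.  -163.1] q6 -98.7
```

View pics/w1.png

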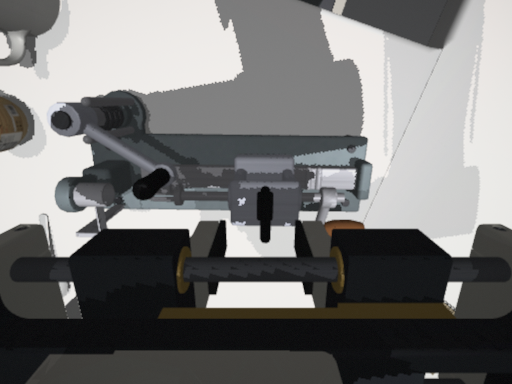

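The plate is at about (265,215) and the knob top at (140,190). Both match the fit, which predicted (267,218) and (139,189). Next I descend and grip the plate.

```bash
python3 -m inch '[[-0.003,0.011,0.07,0,0,0,0],[-0.003,0.011,0.142,0,0,0,0],[-0.003,0.011,0.142,0,0,0,0],[-0.003,0.011,0.142,0,0,0,-1],[-0.003,0.011,0.142,0,0,0,-1],[-0.003,0.011,0.142,0,0,0,-1],[-0.003,0.011,0.142,0,0,0,-1],[-0.003,0.011,0.142,0,0,0,-1]]' 20; python3 -c "
from h import *
go((.532,.0465,.142),-162.7);go((.5146,.1012,.142),-162.7)"
```

```text
time: 4.28
eef_pos: [0.5322, 0.0476, 0.1428]
orientation: [-180.0, 0.0, -163.0]
force: [-0.6, 0.3, 3.9]
gripper_width: 0.088
grip_force: 20.0
[0.0014, -0.0024, 0.002, -0.0001, 0.0005, -0.0052] [0.5322 0.0476 0.1428] [-180.    0. -163.] q6 -99.2
[0.003, 0.1411, 0.002, -0.0001, 0.0005, -0.0052] [0.5322 0.0476 0.1428] [-180.    0. -163.] q6 -99.2
```

```bash
python3 -m inch '[[0,0.03,0,0,0,0,-1],[0.001,0.06,0,0,0,0,-1],[0.001,0.09,0,0,0,0,-1],[0.002,0.105,0,0,0,0,-1],[0.002,0.105,0,0,0,0,-1]]' 40
for i in 1 2 3 4 5; do echo; done >/dev/null
python3 -c "
from h import *
go((.5146,.1012,.142),-162.7)"
```

```text
time: 4.9
eef_pos: [0.52, 0.0895, 0.1428]
orientation: [179.9, 0.2, -162.9]
force: [5.1, 2.7, 3.4]
gripper_width: 0.089
grip_force: 40.0
[0.0043, 0.032, 0.002, 0.0008, 0.0028, -0.0037] [0.52   0.0895 0.1428] [ 179.9    0.2 -162.9] q6 -104.0
```

```bash
python3 -m inch '[[0,0.005,0,0,0,0,-1],[0,0.005,0,0,0,0,-1]]'; python3 -m inch '[[0,0.005,0,0,0,0,-1],[0,0.005,0,0,0,0,-1]]'; python3 -m inch '[[0,0.005,0,0,0,0,-1],[0,0.005,0,0,0,0,-1]]'; python3 -m inch '[[0,0.005,0,0,0,0,-1],[0,0.005,0,0,0,0,-1]]';  python3 -m inch '[[0,0.005,0,0,0,0,-1],[0,0.005,0,0,0,0,-1]]'; python3 -c "
from h import *
go((.5146,.1012,.142),-162.7)"
```

```text
time: 5.15
eef_pos: [0.5195, 0.0909, 0.1428]
orientation: [180.0, 0.2, -162.9]
force: [5.4, 2.0, 2.0]
gripper_width: 0.093
grip_force: 40.0
time: 5.4
eef_pos: [0.519, 0.0928, 0.1428]
orientation: [180.0, 0.2, -163.0]
force: [6.3, 1.5, 1.7]
gripper_width: 0.089
grip_force: 40.0
time: 5.65
eef_pos: [0.5185, 0.0947, 0.1428]
orientation: [180.0, 0.2, -162.9]
force: [6.2, 1.5, 1.2]
gripper_width: 0.09
grip_force: 40.0
time: 5.9
eef_pos: [0.5179, 0.0966, 0.1429]
orientation: [180.0, 0.2, -162.9]
force: [6.6, 1.3, 1.8]
gripper_width: 0.087
grip_force: 40.0
time: 6.15
eef_pos: [0.5173, 0.0985, 0.1428]
orientation: [180.0, 0.2, -162.9]
force: [6.5, 1.4, 1.4]
gripper_width: 0.091
grip_force: 40.0
[0.0045, 0.0084, 0.0021, 0.0005, 0.0029, -0.0042] [0.5173 0.0985 0.1428] [ 180.     0.2 -162.9] q6 -105.1
```

```bash
python3 -m inch '[[-0.002,0.004,0,0,0,0,-1],[-0.002,0.004,0,0,0,0,-1]]'; python3 -m inch '[[-0.002,0.004,0,0,0,0,-1],[-0.002,0.004,0,0,0,0,-1]]'; python3 -c "
from fit import *
for c in('top','scene','wrist'):
  s=snap(c,c+'2')
  for n in('carriage','plate_grip'):print(c,n,env.find_in(n,c)[:1])
a=cv2.imread('pics/scene2.png')[110:230,220:400]
w=cv2.imread('pics/wrist2.png')[100:300,130:400]
cv2.imwrite('pics/c.png',np.vstack([cv2.resize(a,(450,300),interpolation=2),cv2.resize(w,(450,300),interpolation=2)]))
go((.5146,.1012,.142),-162.7)"
```

```text
time: 6.4
eef_pos: [0.517, 0.0998, 0.1428]
orientation: [180.0, 0.1, -163.0]
force: [2.5, 2.1, 5.0]
gripper_width: 0.091
grip_force: 40.0
time: 6.65
eef_pos: [0.5167, 0.1009, 0.1428]
orientation: [180.0, 0.0, -163.0]
force: [2.6, 0.5, 6.9]
gripper_width: 0.086
grip_force: 40.0
top carriage [{'box': [241.1, 172.0, 288.3, 200.5], 'score': 0.77}]
top plate_grip [{'box': [238.6, 169.1, 284.7, 197.2], 'score': 0.59}]
scene carriage [{'box': [234.5, 156.5, 287.2, 201.0], 'score': 0.75}]
scene plate_grip [{'box': [229.6, 157.8, 281.4, 200.2], 'score': 0.78}]
wrist carriage [{'box': [115.3, 160.5, 363.6, 289.7], 'score': 0.81}]
wrist plate_grip [{'box': [110.0, 163.2, 363.1, 286.8], 'score': 0.88}]
[0.0047, 0.0024, 0.002, 0.0001, 0.0005, -0.0049] [0.5167 0.1008 0.1428] [ 180.    0. -163.] q6 -105.4
```

View pics/c.png

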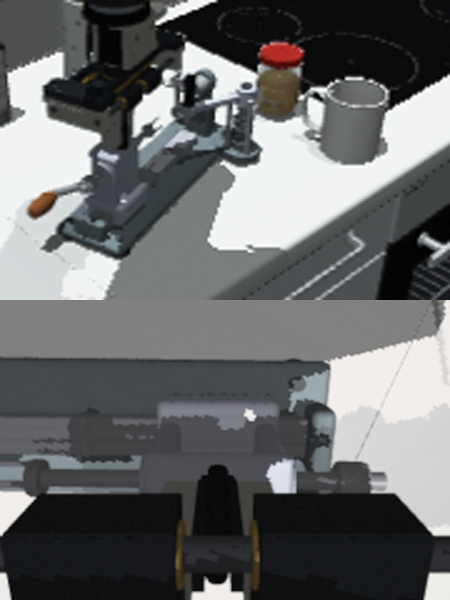

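```bash
python3 -m inch '[[0,0.003,0,0,0,0,-1],[0,0.003,0,0,0,0,-1]]'; python3 -c "
from h import *
snap('wrist','w3a')"; python3 -m inch '[[0,0.003,0,0,0,0,-0.5],[0,0.003,0,0,0,0,-0.5],[0,0.003,0,0,0,0,-0.5],[0,0.003,0,0,0,0,-0.5]]'; python3 -c "
from fit import *
s=snap('wrist','w3b')
a=cv2.imread('pics/w3a.png');b=cv2.imread('pics/w3b.png')
# carriage shift by template on visible carriage patch
t=a[163:200,225:300]
for n,(y0,y1,x0,x1) in dict(car=(163,200,225,300),rear=(205,225,290,340)).items():
  m=cv2.matchTemplate(b[y0-15:y1+15,x0-30:x1+30],a[y0:y1,x0:x1],5);l=cv2.minMaxLoc(m);print(n,l[1],l[3][0]-30,l[3][1]-15)
print(s['fx'],s['origin'])
cv2.imwrite('pics/d.png',np.vstack([a[130:300],b[130:300]]))
x=env.sense();print(x['eef_pos'],x['force'])"
```

```text
time: 7.35
eef_pos: [0.5164, 0.1019, 0.1428]
orientation: [-180.0, 0.0, -163.0]
force: [2.7, 0.0, 6.6]
gripper_width: 0.092
grip_force: 40.0
time: 7.9
eef_pos: [0.5156, 0.1027, 0.1419]
orientation: [-180.0, -0.1, -163.0]
force: [-0.1, -0.4, 0.8]
gripper_width: 0.251
grip_force: 0.0
car 0.8379576206207275 -3 2
rear 0.5130503177642822 -29 15
271.573362300447 [0.43700786 0.07808365 0.2815154 ]
[0.51569313 0.10268383 0.14199668] [ 0.3268368   0.53143138 -0.19407996]
```

View pics/d.png

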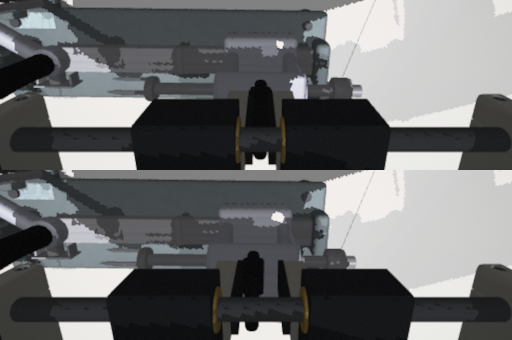

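```bash
python3 -m inch '[[0,0,-0.07,0,0,0,-0.5],[0,0,-0.15,0,0,0,0],[0,0,-0.22,0,0,0,0],[0,0,-0.22,0,0,0,0]]'; python3 -c "
from fit import *
s=snap('wrist','w4');sc=snap('scene','s4');p=(.5459,.001,.3024)
for k in(.079,.085,.091):print(k,proj(s,W(p,(0,.02+k,.153))),proj(s,W(p,(-.018,.02+k,.153))),proj(sc,W(p,(0,.02+k,.1355))))
print('static',[proj(s,W(p,q)).round(1).tolist() for q in((-.048,.17,.018),(-.022,-.045,.15))])
a=cv2.imread('pics/w4.png')[130:290,150:400];b=cv2.imread('pics/scene4.png') if 0 else cv2.imread('pics/s4.png')[130:210,220:345]
cv2.imwrite('pics/e.png',np.hstack([cv2.resize(a,(500,320)),cv2.resize(b,(300,192)) if 0 else cv2.copyMakeBorder(cv2.resize(b,(300,192)),0,128,0,0,0)]))"
```

```text
time: 8.45
eef_pos: [0.517, 0.1033, 0.2325]
orientation: [180.0, 0.2, -163.0]
force: [-0.5, 0.0, -1.7]
gripper_width: 0.483
grip_force: 0.0
0.079 [252.25847793 197.15020942] [251.95101493 176.93334018] [268.03716994 162.24403353]
0.085 [259.26038236 197.1126886 ] [259.12241045 176.89427871] [267.02214282 163.15324361]
0.091 [266.26271448 197.07516549] [266.2942546  176.85521479] [265.99960806 164.06917867]
static [[310.2, 125.1], [81.2, 172.3]]
```

View pics/e.png

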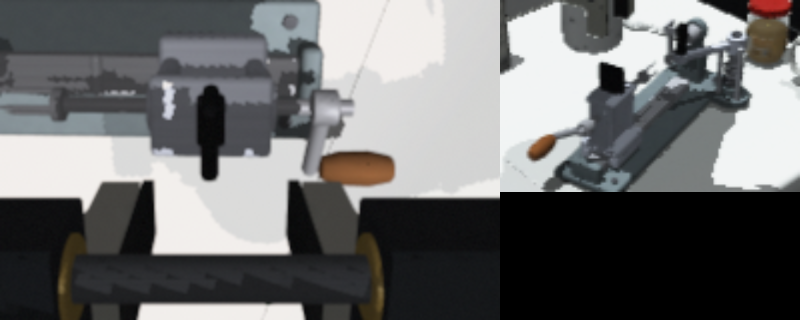

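The plate sits at (254,190) in the full wrist picture, which the fit puts at a slide of about 81–83 mm. That's close, but it doesn't settle which side of the first ridge the carriage is on. I'll grip it about 3 mm back, release it and see whether it springs forward.

```bash
python3 -m inch '[[0,-0.0165,0,0,0,0,0],[0,-0.0165,0.11,0,0,0,0],[0,-0.0165,0.226,0,0,0,0],[0,-0.0165,0.226,0,0,0,0],[0,-0.0165,0.226,0,0,0,-1],[0,-0.0165,0.226,0,0,0,-1],[0,-0.0165,0.226,0,0,0,-1],[0,-0.0165,0.226,0,0,0,-1]]' 20; python3 -c "
from h import *
s=snap('wrist','w5a')"; python3 -m inch '[[0,0,0,0,0,0,-0.5],[0,0,0,0,0,0,-0.5],[0,0,0,0,0,0,-0.5],[0,0,0,0,0,0,-0.5]]'; python3 -c "
from h import *
s=snap('wrist','w5b')
a=cv2.imread('pics/w5a.png');b=cv2.imread('pics/w5b.png')
cv2.imwrite('pics/f.png',np.vstack([a[130:300],b[130:300]]))"
```

```text
time: 9.55
eef_pos: [0.5178, 0.0966, 0.14]
orientation: [180.0, 0.0, -163.0]
force: [-0.3, -0.2, 0.3]
gripper_width: 0.143
grip_force: 20.0
time: 10.1
eef_pos: [0.5179, 0.0965, 0.14]
orientation: [180.0, -0.0, -163.0]
force: [0.6, 0.2, -0.3]
gripper_width: 0.255
grip_force: 0.0
```

View pics/f.png

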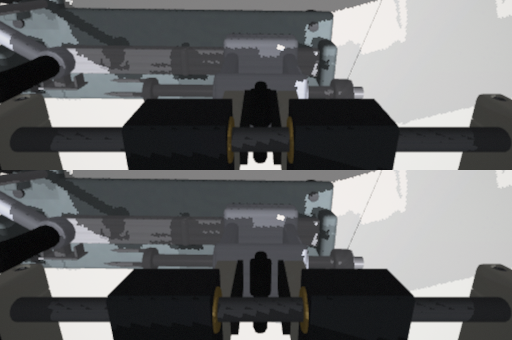

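```bash
python3 -m inch '[[0,0,-0.1,0,0,0,-0.5],[0,0.0165,-0.226,0,0,0,0],[0,0.0165,-0.226,0,0,0,0],[0,0.0165,-0.226,0,0,0,0]]'; python3 -c "
from fit import *
s=snap('wrist','w6');p=(.5459,.001,.3024)
print(s['origin'],[ (k,proj(s,W(p,(0,.02+k,.153))).round(1)) for k in(.079,.085)])
for f in('w4','w6'):
  g=cv2.imread(f'pics/{f}.png',0)[205:215]
  g2=cv2.imread(f'pics/{f}.png',0)[178:186]
  m=g[:,225:290].mean(0); d=np.where(m<90)[0]+225; print(f,d.min(),d.max())
  m=g2[:,225:290].mean(0); print(m.round()[::2])
a=cv2.imread('pics/w4.png');b=cv2.imread('pics/w6.png')
for n,(y0,y1,x0,x1) in dict(plate=(172,218,240,270),collar=(170,188,170,188),crank=(175,215,298,325),bed=(125,150,280,330),knob=(140,190,50,110)).items():
  m=cv2.matchTemplate(b[y0-15:y1+15,x0-20:x1+20],a[y0:y1,x0:x1],5);l=cv2.minMaxLoc(m);print(n,round(l[1],2),l[3][0]-20,l[3][1]-15)"
```

```text
time: 10.65
eef_pos: [0.5157, 0.1029, 0.2302]
orientation: [180.0, 0.0, -163.0]
force: [-0.4, -0.3, -0.7]
gripper_width: 0.483
grip_force: 0.0
[0.4369893  0.0781741  0.36972116] [(0.079, array([252.1, 199.9])), (0.085, array([259.2, 199.9]))]
w4 251 258
[ 74.  78.  79. 110. 211. 207. 101.  79.  79.  80.  94.  90.  16.  10.
  12.  12.  11.   9.  14.  93. 104.  98. 101. 106.  96. 100. 103.  99.
  99. 101.  87.  82.  66.]
w6 248 257
[ 79.  79.  80.  92. 197. 219. 157.  80.  80.  84.  98.  50.  27.  10.
   9.   8.  18.  39.  92. 108. 110. 113. 104. 107. 113. 107. 107. 110.
 108.  95.  83.  76.  63.]
plate 0.99 -2 3
collar 0.93 -2 2
crank 0.96 -1 2
bed 0.99 0 2
knob 0.99 -1 2
```

It moved 2 px and stayed there, so it isn't clearly in the notch. I'll grip it again and creep towards the crank, reading the force while it moves.

```bash
python3 -m inch '[[0,-0.0168,0,0,0,0,-0.4],[0,-0.0168,0.11,0,0,0,-0.4],[0,-0.0168,0.22,0,0,0,-0.4],[0,-0.0168,0.22,0,0,0,-0.4],[0,-0.0168,0.22,0,0,0,-1],[0,-0.0168,0.22,0,0,0,-1],[0,-0.0168,0.22,0,0,0,-1],[0,-0.0168,0.22,0,0,0,-1]]' 40
for i in 1 2 3; do :; done
python3 -m inch '[[-0.0003,0.004,0,0,0,0,-1]]'; python3 -m inch '[[-0.0003,0.004,0,0,0,0,-1]]'; python3 -m inch '[[-0.0003,0.004,0,0,0,0,-1]]';python3 -m inch '[[-0.0003,0.004,0,0,0,0,-1]]'; python3 -m inch '[[-0.0003,0.004,0,0,0,0,-1]]'
```

```text
time: 11.7
eef_pos: [0.5182, 0.0965, 0.1429]
orientation: [180.0, 0.1, -163.0]
force: [-1.5, -0.2, 2.4]
gripper_width: 0.089
grip_force: 40.0
time: 11.82
eef_pos: [0.5178, 0.0979, 0.1429]
orientation: [-180.0, 0.0, -163.0]
force: [0.2, -3.2, 4.1]
gripper_width: 0.091
grip_force: 40.0
time: 11.95
eef_pos: [0.5173, 0.0995, 0.1429]
orientation: [-180.0, 0.0, -163.0]
force: [-1.3, -2.1, 6.5]
gripper_width: 0.091
grip_force: 40.0
time: 12.08
eef_pos: [0.5169, 0.101, 0.1429]
orientation: [-180.0, 0.0, -163.0]
force: [-1.3, -3.0, 6.8]
gripper_width: 0.091
grip_force: 40.0
time: 12.2
eef_pos: [0.5164, 0.1026, 0.1429]
orientation: [-180.0, 0.0, -163.0]
force: [-2.6, -2.6, 6.1]
gripper_width: 0.088
grip_force: 40.0
time: 12.32
eef_pos: [0.516, 0.1041, 0.1429]
orientation: [-180.0, -0.0, -163.0]
force: [-2.6, -2.2, 7.4]
gripper_width: 0.092
grip_force: 40.0
```

```bash
for i in 1; do python3 -m inch '[[-0.0003,0.003,0,0,0,0,-1]]';python3 -m inch '[[-0.0003,0.003,0,0,0,0,-1]]';python3 -m inch '[[-0.0003,0.003,0,0,0,0,-1]]';python3 -m inch '[[-0.0003,0.003,0,0,0,0,-1]]'; done | grep -E 'pos|force: \['
```

```text
eef_pos: [0.5157, 0.1052, 0.1429]
force: [-3.6, -1.6, 7.0]
eef_pos: [0.5153, 0.1064, 0.1429]
force: [-2.3, -2.4, 7.9]
eef_pos: [0.515, 0.1075, 0.1429]
force: [-3.6, -2.2, 7.6]
eef_pos: [0.5147, 0.1086, 0.1429]
force: [-4.0, -1.7, 8.4]
```

```bash
cat > m.py <<'E'
from fit import *
import sys
def plate(f):
    g=cv2.imread(f'pics/{f}.png',0); m=g[212:218,225:300].mean(0) ; return m
def shift(fa,fb,reg):
    a=cv2.imread(f'pics/{fa}.png');b=cv2.imread(f'pics/{fb}.png');o={}
    for n,(y0,y1,x0,x1) in reg.items():
        a4=cv2.resize(a[y0:y1,x0:x1],None,fx=4,fy=4,interpolation=2);b4=cv2.resize(b[y0-12:y1+12,x0-16:x1+16],None,fx=4,fy=4,interpolation=2)
        l=cv2.minMaxLoc(cv2.matchTemplate(b4,a4,5));o[n]=(round(l[1],2),l[3][0]/4-16,l[3][1]/4-12)
    return o
NEAR=dict(plate=(208,228,248,274),collar=(205,228,140,160),nut=(205,228,328,352),bed=(140,165,300,330))
E
python3 -c "
from m import *
s=snap('wrist','w7a')"; python3 -m inch '[[0,0,0,0,0,0,-0.6],[0,0,0,0,0,0,-0.6],[0,0,0,0,0,0,-0.6],[0,0,0,0,0,0,-0.6]]'; python3 -c "
from m import *
s=snap('wrist','w7b'); print(shift('w7a','w7b',NEAR)); print('ref',shift('w3a','w3b',NEAR)); print('ref',shift('w5a','w5b',NEAR))
sc=snap('scene','s7')
a=cv2.imread('pics/w7a.png')[130:300];b=cv2.imread('pics/w7b.png')[130:300]; c=cv2.imread('pics/s7.png')[140:210,230:320]
cv2.imwrite('pics/g.png',np.hstack([np.vstack([a,b]),cv2.resize(c,(288,340))[:, :]]))"
```

```text
time: 13.38
eef_pos: [0.5152, 0.1091, 0.1422]
orientation: [-180.0, -0.0, -163.0]
force: [-0.3, 0.4, -0.2]
gripper_width: 0.201
grip_force: 0.0
{'plate': (0.94, -0.25, -0.75), 'collar': (0.98, -0.75, -0.5), 'nut': (0.99, 0.0, -0.5), 'bed': (0.99, 0.0, -0.75)}
ref {'plate': (0.96, -7.75, 1.0), 'collar': (0.84, -6.75, 0.75), 'nut': (0.91, -6.0, 1.0), 'bed': (0.98, -0.75, 1.0)}
ref {'plate': (0.89, 0.0, -0.25), 'collar': (1.0, 0.0, 0.0), 'nut': (0.99, 0.0, 0.0), 'bed': (0.99, 0.0, 0.0)}
```

View pics/g.png

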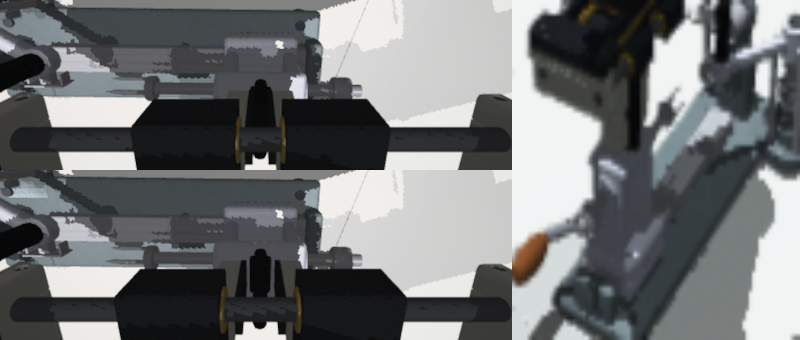

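Releasing at 85 mm (fit) sprang the carriage back about 3 mm, but here at 92 mm (fit) it stays put. To find out which side of the ridge I'm on, I'll push it about 3.5 mm further and release. It will return only if it's in the notch.

```bash
python3 -m inch '[[0,0,0,0,0,0,-1],[0,0,0,0,0,0,-1],[0,0.003,0,0,0,0,-1],[0,0.006,0,0,0,0,-1],[0,0.009,0,0,0,0,-1],[0,0.009,0,0,0,0,-1]]' | grep -E 'pos|force'; python3 -c "
from m import *
s=snap('wrist','w8a')"; python3 -m inch '[[0,0,0,0,0,0,-0.6],[0,0,0,0,0,0,-0.6],[0,0,0,0,0,0,-0.6],[0,0,0,0,0,0,-0.6]]'| grep -E 'pos|force'; python3 -c "
from m import *
s=snap('wrist','w8b'); print(shift('w8a','w8b',NEAR)); print(shift('w7b','w8b',NEAR))"
```

```text
eef_pos: [0.5142, 0.1126, 0.1423]
force: [1.0, -0.7, -0.8]
grip_force: 40.0
eef_pos: [0.5141, 0.1125, 0.1424]
force: [0.4, -0.6, -0.3]
grip_force: 0.0
{'plate': (0.93, 0.25, 0.0), 'collar': (0.99, 0.25, 0.0), 'nut': (0.99, 0.0, 0.0), 'bed': (1.0, 0.0, 0.25)}
{'plate': (0.99, 0.5, 0.0), 'collar': (0.99, 0.5, 0.0), 'nut': (0.98, 0.25, 0.0), 'bed': (0.96, -3.5, 0.0)}
```

No return, so the carriage is most likely past the notch, with the notch centre near 81–82 mm (fit). I'll drag it back while watching the force for the ridge.

```bash
(python3 -m inch '[[0,0,0,0,0,0,-1],[0,0,0,0,0,0,-1],[0,-0.004,0,0,0,0,-1],[0,-0.008,0,0,0,0,-1]]'; python3 -m inch '[[0,-0.003,0,0,0,0,-1]]';python3 -m inch '[[0,-0.003,0,0,0,0,-1]]';python3 -m inch '[[0,-0.003,0,0,0,0,-1]]';python3 -m inch '[[0,-0.003,0,0,0,0,-1]]';python3 -m inch '[[0,-0.003,0,0,0,0,-1]]';python3 -m inch '[[0,-0.003,0,0,0,0,-1]]';python3 -m inch '[[0,-0.003,0,0,0,0,-1]]';python3 -m inch '[[0,-0.003,0,0,0,0,-1],[0,-0.003,0,0,0,0,-1]]') | grep -E 'pos|force: \['; python3 -c "
from m import *
s=snap('wrist','w9a')"; python3 -m inch '[[0,0,0,0,0,0,-0.6],[0,0,0,0,0,0,-0.6],[0,0,0,0,0,0,-0.6],[0,0,0,0,0,0,-0.6]]'| grep -E 'time|pos|force'; python3 -c "
from m import *
s=snap('wrist','w9b'); print(shift('w9a','w9b',NEAR))"
```

```text
eef_pos: [0.5151, 0.1094, 0.1424]
force: [-0.9, 1.2, 1.5]
eef_pos: [0.5154, 0.1082, 0.1424]
force: [-2.0, 0.8, 0.7]
eef_pos: [0.5158, 0.107, 0.1424]
force: [-1.4, 1.4, 1.4]
eef_pos: [0.5161, 0.1058, 0.1424]
force: [-1.6, 0.8, 1.0]
eef_pos: [0.5165, 0.1047, 0.1424]
force: [-1.4, 0.6, 1.8]
eef_pos: [0.5168, 0.1035, 0.1424]
force: [-1.6, 1.0, 1.5]
eef_pos: [0.5171, 0.1024, 0.1424]
force: [-3.1, 1.4, 1.4]
eef_pos: [0.5175, 0.1012, 0.1424]
force: [-3.0, 0.8, 1.7]
eef_pos: [0.5178, 0.0999, 0.1423]
force: [-2.5, -0.1, 2.2]
time: 17.0
eef_pos: [0.518, 0.1003, 0.1424]
force: [-0.6, 0.7, 0.6]
grip_force: 0.0
{'plate': (0.93, -0.25, -0.5), 'collar': (0.99, -0.5, -0.25), 'nut': (0.99, -0.25, -0.25), 'bed': (0.98, -0.25, -0.25)}
```

No ridge force shows anywhere in this span. I'll lift clear and make a more careful visual measurement.

```bash
python3 -m inch '[[0,0,-0.08,0,0,0,-0.5],[0,0,-0.2,0,0,0,-0.2],[0.1,0,-0.3,0,0,0,0],[0.15,-0.05,-0.3,0,0,0,0],[0.15,-0.05,-0.3,0,0,0,0],[0.15,-0.05,-0.3,0,0,0,0]]'; python3 -c "
from fit import *
s=snap('wrist','w10');sc=snap('scene','s10');t=snap('top','t10');p=(.5459,.001,.3024)
import pickle;pickle.dump((s,sc,t),open('v.pkl','wb'))
for n,q in dict(c1=(.048,.17,.018),c2=(-.048,.17,.018),c3=(-.048,-.16,.018),plate=(0,.1035,.153),knob=(-.022,-.045,.15),piv=(-.07,-.118,.112)).items(): print(n,[proj(k,W(p,q)).round(1).tolist() for k in(s,sc,t)])
w=cv2.resize(s['img'][60:260,40:360,::-1],(800,500),interpolation=2)
cv2.imwrite('pics/h.png',w)"
```

```text
time: 17.8
eef_pos: [0.4663, 0.0633, 0.2618]
orientation: [-180.0, -0.0, -163.0]
force: [0.4, 0.5, 0.4]
gripper_width: 0.495
grip_force: 0.0
c1 [[316.7, 226.6], [243.2, 201.0], [248.8, 194.5]]
c2 [[320.5, 166.4], [270.0, 210.8], [264.6, 208.5]]
c3 [[92.8, 167.7], [316.1, 161.1], [321.0, 167.6]]
plate [[280.8, 242.9], [267.3, 157.9], [269.4, 171.2]]
knob [[134.5, 222.9], [296.6, 139.9], [300.3, 156.2]]
piv [[76.8, 168.3], [318.9, 144.4], [320.5, 160.3]]
```

View pics/h.png

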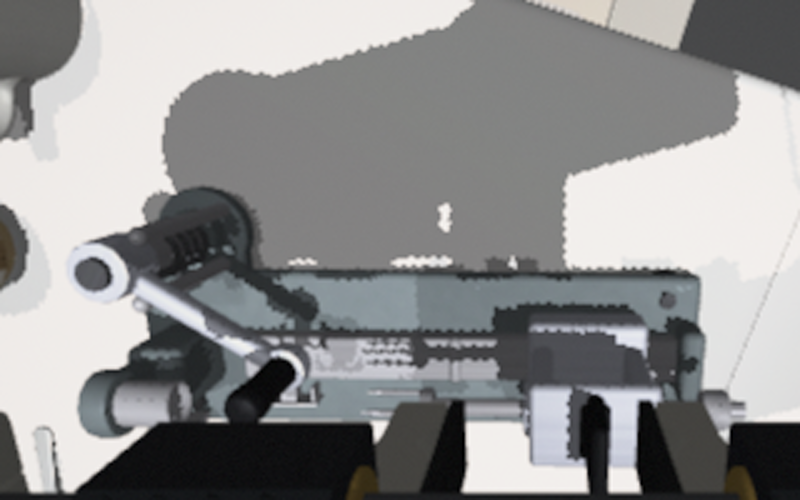

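```bash
python3 -c "
from h import *
go((.5180,.1003,.20),-162.9);go((.5180,.1003,.142),-162.9)"
```

```text
[-0.1499, 0.0501, 0.1538, -0.0003, -0.0013, -0.0017] [0.4666 0.0637 0.2616] [-1.80e+02 -1.00e-01 -1.63e+02] q6 -104.8
[-0.1501, 0.0501, 0.2988, -0.0003, -0.0013, -0.0017] [0.4666 0.0637 0.2616] [-1.80e+02 -1.00e-01 -1.63e+02] q6 -104.8
```

```bash
python3 -m inch '[[-0.15,0.05,0.05,0,0,0,-0.3],[-0.15,0.05,0.15,0,0,0,-0.5],[-0.15,0.05,0.299,0,0,0,-0.5],[-0.15,0.05,0.299,0,0,0,-0.5],[-0.15,0.05,0.299,0,0,0,-1],[-0.15,0.05,0.299,0,0,0,-1],[-0.15,0.05,0.299,0,0,0,-1]]' 40
(python3 -m inch '[[0,-0.003,0,0,0,0,-1]]';python3 -m inch '[[0,-0.003,0,0,0,0,-1]]';python3 -m inch '[[0,-0.003,0,0,0,0,-1]]';python3 -m inch '[[0,-0.003,0,0,0,0,-1]]';python3 -m inch '[[0,-0.003,0,0,0,0,-1]]';python3 -m inch '[[0,-0.003,0,0,0,0,-1]]';python3 -m inch '[[0,-0.003,0,0,0,0,-1]]';python3 -m inch '[[0,-0.003,0,0,0,0,-1]]') | grep -E 'pos|force: \['; python3 -m inch '[[0,0,0,0,0,0,-1],[0,0,0,0,0,0,-1]]'
```

```text
time: 18.82
eef_pos: [0.518, 0.1003, 0.1428]
orientation: [180.0, 0.0, -163.0]
force: [1.6, -0.1, -5.0]
gripper_width: 0.082
grip_force: 40.0
eef_pos: [0.5183, 0.0993, 0.1428]
force: [1.2, 1.9, -4.3]
eef_pos: [0.5186, 0.0981, 0.1428]
force: [0.4, 1.8, -4.3]
eef_pos: [0.519, 0.0968, 0.1428]
force: [0.2, 3.1, -4.3]
eef_pos: [0.5193, 0.0956, 0.1428]
force: [1.3, 2.2, -5.1]
eef_pos: [0.5197, 0.0944, 0.1428]
force: [1.2, 1.3, -5.1]
eef_pos: [0.52, 0.0932, 0.1428]
force: [1.1, 1.9, -3.4]
eef_pos: [0.5204, 0.0921, 0.1428]
force: [1.0, 1.8, -3.3]
eef_pos: [0.5207, 0.0909, 0.1428]
force: [0.2, 1.7, -3.4]
time: 20.08
eef_pos: [0.5207, 0.0908, 0.1428]
orientation: [-180.0, -0.0, -163.0]
force: [1.7, -0.8, -4.0]
gripper_width: 0.088
grip_force: 40.0
```

The force readings don't show the ridges clearly. Instead I'll push from behind with one loose finger, so the carriage visibly jumps ahead of it when it drops into the notch, and track that with the wrist camera.

```bash
cat > tr.py <<'E'
from m import *
import sys,os
f=sys.argv[1]; s=snap('wrist',f); x=env.sense(); e=x['eef_pos']
g=(e[0]-.5459)*-.2978+(e[1]-.001)*.9546-.02
o=shift('r0',f,NEAR) if os.path.exists('pics/r0.png') else {}
ax=np.dot(x['force'][:2],(-.2978,.9546))
print(f,'g',round(g*1e3,1),'F',round(ax,1),{k:v[:2] for k,v in o.items() if k!='nut'},round(x['time'],2))
E
python3 -m inch '[[0,0,0,0,0,0,-0.5],[0,0,0,0,0,0,-0.5],[0,0,0,0,0,0,-0.5]]' | grep width; python3 tr.py r0; python3 -m inch '[[0,0.009,0,0,0,0,-0.5],[0,0.018,0,0,0,0,-0.5]]' | grep width; python3 tr.py r1; python3 -m inch '[[0,0.003,0,0,0,0,-0.5]]' | grep nn;  python3 tr.py r2; python3 -m inch '[[0,0.003,0,0,0,0,-0.5]]' | grep nn;  python3 tr.py r3; python3 -m inch '[[0,0.003,0,0,0,0,-0.5]]' | grep nn;  python3 tr.py r4; python3 -m inch '[[0,0.003,0,0,0,0,-0.5]]' | grep nn;  python3 tr.py r5
```

```text
gripper_width: 0.248
r0 g 73.4 F 0.2 {'plate': (1.0, 0.0), 'collar': (1.0, 0.0), 'bed': (1.0, 0.0)} 20.5
gripper_width: 0.255
r1 g 81.1 F -0.0 {'plate': (0.95, -10.25), 'collar': (0.96, -9.0), 'bed': (0.81, -3.5)} 20.8
r2 g 82.0 F -1.0 {'plate': (0.95, -10.25), 'collar': (0.95, -9.0), 'bed': (0.76, -5.25)} 20.98
r3 g 83.1 F -0.5 {'plate': (0.95, -10.5), 'collar': (0.96, -9.0), 'bed': (0.73, -9.75)} 21.15
r4 g 84.3 F -0.9 {'plate': (0.94, -10.5), 'collar': (0.95, -9.0), 'bed': (0.69, -11.0)} 21.32
r5 g 85.5 F -1.2 {'plate': (0.94, -10.5), 'collar': (0.96, -9.0), 'bed': (0.67, -12.5)} 21.5
```

```bash
python3 -m inch '[[0,0.003,0,0,0,0,-0.5]]' | grep nn;  python3 tr.py r6; python3 -m inch '[[0,0.003,0,0,0,0,-0.5]]' | grep nn;  python3 tr.py r7; python3 -m inch '[[0,0.003,0,0,0,0,-0.5]]' | grep nn;  python3 tr.py r8; python3 -m inch '[[0,0.003,0,0,0,0,-0.5]]' | grep nn;  python3 tr.py r9;python3 -m inch '[[0,0.003,0,0,0,0,-0.5]]' | grep nn;  python3 tr.py r10; python3 -m inch '[[0,0.003,0,0,0,0,-0.5]]' | grep nn;  python3 tr.py r11; python3 -m inch '[[0,0.003,0,0,0,0,-0.5]]' | grep nn;  python3 tr.py r12
```

```text
r6 g 86.8 F -1.6 {'plate': (0.95, -10.5), 'collar': (0.95, -9.0), 'bed': (0.65, -13.75)} 21.68
r7 g 88.0 F -0.7 {'plate': (0.95, -10.5), 'collar': (0.95, -9.0), 'bed': (0.63, -15.0)} 21.85
r8 g 89.2 F -0.0 {'plate': (0.94, -10.5), 'collar': (0.95, -9.0), 'bed': (0.6, -16.0)} 22.02
r9 g 90.4 F -1.1 {'plate': (0.94, -10.5), 'collar': (0.95, -9.0), 'bed': (0.58, 16.0)} 22.2
r10 g 91.6 F -1.3 {'plate': (0.94, -10.5), 'collar': (0.95, -9.0), 'bed': (0.61, 16.0)} 22.38
r11 g 92.8 F -1.4 {'plate': (0.94, -10.5), 'collar': (0.95, -9.0), 'bed': (0.61, 15.25)} 22.55
r12 g 94.0 F -1.3 {'plate': (0.94, -10.5), 'collar': (0.95, -9.0), 'bed': (0.6, 14.0)} 22.73
```

```bash
python3 -m inch '[[0,0.003,0,0,0,0,-0.5]]' | grep nn;  python3 tr.py r13; python3 -m inch '[[0,0.003,0,0,0,0,-0.5]]' | grep nn;  python3 tr.py r14; python3 -m inch '[[0,0.003,0,0,0,0,-0.5]]' | grep nn;  python3 tr.py r15; python3 -m inch '[[0,0.003,0,0,0,0,-0.5]]' | grep nn;  python3 tr.py r16;python3 -m inch '[[0,0.003,0,0,0,0,-0.5]]' | grep nn;  python3 tr.py r17; python3 -m inch '[[0,0.003,0,0,0,0,-0.5]]' | grep nn;  python3 tr.py r18; python3 -m inch '[[0,0.003,0,0,0,0,-0.5]]' | grep nn;  python3 tr.py r19
```

```text
r13 g 95.2 F -1.2 {'plate': (0.94, -10.5), 'collar': (0.95, -9.0), 'bed': (0.6, 13.0)} 22.9
r14 g 96.4 F -0.7 {'plate': (0.94, -10.5), 'collar': (0.95, -9.0), 'bed': (0.59, 11.75)} 23.07
r15 g 97.6 F -0.4 {'plate': (0.94, -10.5), 'collar': (0.95, -9.0), 'bed': (0.59, 10.25)} 23.25
r16 g 98.8 F -1.5 {'plate': (0.94, -10.5), 'collar': (0.95, -9.0), 'bed': (0.6, 9.25)} 23.43
r17 g 100.0 F -0.5 {'plate': (0.94, -10.5), 'collar': (0.95, -9.0), 'bed': (0.59, 8.0)} 23.6
r18 g 101.2 F 0.1 {'plate': (0.94, -10.5), 'collar': (0.95, -9.0), 'bed': (0.58, 6.75)} 23.77
r19 g 102.4 F -0.6 {'plate': (0.94, -10.5), 'collar': (0.94, -9.0), 'bed': (0.58, 5.5)} 23.95
```

```bash
python3 -m inch '[[0,0.003,0,0,0,0,-0.5]]' | grep nn;  python3 tr.py r20; python3 -m inch '[[0,0.003,0,0,0,0,-0.5]]' | grep nn;  python3 tr.py r21; python3 -m inch '[[0,0.003,0,0,0,0,-0.5]]' | grep nn;  python3 tr.py r22; python3 -m inch '[[0,0.003,0,0,0,0,-0.5]]' | grep nn;  python3 tr.py r23; python3 -c "
import cv2,numpy as np
a=cv2.imread('pics/r0.png')[120:300];b=cv2.imread('pics/r23.png')[120:300];cv2.imwrite('pics/i.png',np.vstack([a,b]))"
```

```text
r20 g 103.6 F -1.7 {'plate': (0.94, -10.5), 'collar': (0.95, -9.0), 'bed': (0.58, 4.5)} 24.12
r21 g 104.8 F -1.4 {'plate': (0.94, -10.5), 'collar': (0.94, -9.0), 'bed': (0.57, 3.25)} 24.3
r22 g 106.0 F -1.8 {'plate': (0.94, -10.5), 'collar': (0.94, -9.0), 'bed': (0.57, 2.0)} 24.48
r23 g 107.2 F -1.5 {'plate': (0.94, -10.5), 'collar': (0.94, -9.0), 'bed': (0.56, 1.0)} 24.65
```

View pics/i.png

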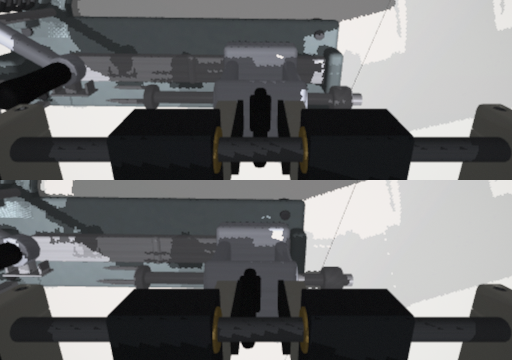

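```bash
python3 -m inch '[[0,0.003,0,0,0,0,-0.5]]' | grep nn;  python3 tr.py r24; python3 -m inch '[[0,0.003,0,0,0,0,-0.5]]' | grep nn;  python3 tr.py r25; python3 -m inch '[[0,0.003,0,0,0,0,-0.5]]' | grep nn;  python3 tr.py r26; python3 -m inch '[[0,0.003,0,0,0,0,-0.5]]' | grep nn;  python3 tr.py r27; python3 -c "
from fit import *
s=env.snapshot('wrist');p=(.5459,.001,.3024)
for q in((-.048,.17,.018),(0,.122,.153),(-.018,.122,.153)):print(proj(s,W(p,q)))"
```

```text
r24 g 108.4 F -1.5 {'plate': (0.94, -10.5), 'collar': (0.94, -9.0), 'bed': (0.56, -0.25)} 24.82
r25 g 109.6 F -1.0 {'plate': (0.94, -10.5), 'collar': (0.95, -9.0), 'bed': (0.56, -1.5)} 25.0
r26 g 110.8 F -0.2 {'plate': (0.94, -10.5), 'collar': (0.95, -9.0), 'bed': (0.55, -2.75)} 25.18
r27 g 112.0 F -0.6 {'plate': (0.94, -10.5), 'collar': (0.95, -9.0), 'bed': (0.56, -3.75)} 25.35
[299.85254653 134.15684606]
[242.66571411 253.94962642]
[241.80370764 223.68552488]
```

```bash
python3 -m inch '[[0,0.003,0,0,0,0,-0.5]]' | grep nn;  python3 tr.py r28; python3 -m inch '[[0,0.003,0,0,0,0,-0.5]]' | grep nn;  python3 tr.py r29; python3 -m inch '[[0,0.003,0,0,0,0,-0.5]]' | grep nn;  python3 tr.py r30; python3 -m inch '[[0,0.003,0,0,0,0,-0.5]]' | grep nn;  python3 tr.py r31
```

```text
r28 g 112.6 F -4.5 {'plate': (0.94, -10.75), 'collar': (0.94, -9.0), 'bed': (0.56, -4.75)} 25.57
r29 g 112.8 F -10.9 {'plate': (0.95, -10.75), 'collar': (0.94, -9.0), 'bed': (0.56, -4.5)} 25.75
r30 g 112.9 F -16.6 {'plate': (0.95, -11.0), 'collar': (0.94, -9.0), 'bed': (0.57, -4.5)} 25.93
r31 g 113.0 F -22.8 {'plate': (0.95, -11.0), 'collar': (0.93, -9.0), 'bed': (0.57, -4.5)} 26.1
```

Hard stop at g = 112.5, which agrees with the fit to within about 2 mm. Next I bring the carriage back from the stop with the other finger, using finer steps near the notch.

```bash
python3 -m inch '[[0,-0.017,0,0,0,0,-0.5],[0,-0.034,0,0,0,0,-0.5],[0,-0.051,0,0,0,0,-0.5],[0,-0.066,0,0,0,0,-0.5],[0,-0.066,0,0,0,0,-0.5]]' | grep nn;  python3 tr.py t1; python3 -m inch '[[0,-0.002,0,0,0,0,-0.5]]' | grep nn;  python3 tr.py t2; python3 -m inch '[[0,-0.002,0,0,0,0,-0.5]]' | grep nn;  python3 tr.py t3; python3 -m inch '[[0,-0.002,0,0,0,0,-0.5]]' | grep nn;  python3 tr.py t4; python3 -m inch '[[0,-0.002,0,0,0,0,-0.5]]' | grep nn;  python3 tr.py t5; python3 -m inch '[[0,-0.002,0,0,0,0,-0.5]]' | grep nn;  python3 tr.py t6; python3 -m inch '[[0,-0.002,0,0,0,0,-0.5]]' | grep nn;  python3 tr.py t7
```

```text
t1 g 90.1 F -0.1 {'plate': (0.92, 10.25), 'collar': (0.97, 8.75), 'bed': (0.57, 16.0)} 26.77
t2 g 89.5 F -0.1 {'plate': (0.94, 11.0), 'collar': (0.98, 9.25), 'bed': (0.59, -16.0)} 26.95
t3 g 88.8 F 1.1 {'plate': (0.94, 11.25), 'collar': (0.98, 9.5), 'bed': (0.61, -16.0)} 27.12
t4 g 87.9 F 1.9 {'plate': (0.94, 11.25), 'collar': (0.98, 9.5), 'bed': (0.61, -15.25)} 27.3
t5 g 87.0 F 1.7 {'plate': (0.94, 11.25), 'collar': (0.98, 9.5), 'bed': (0.63, -14.25)} 27.48
t6 g 86.1 F 1.1 {'plate': (0.94, 11.25), 'collar': (0.98, 9.5), 'bed': (0.65, -13.25)} 27.65
t7 g 85.3 F 0.9 {'plate': (0.94, 11.25), 'collar': (0.98, 9.5), 'bed': (0.66, -12.5)} 27.82
```

```bash
python3 -m inch '[[0,-0.002,0,0,0,0,-0.5]]' | grep nn;  python3 tr.py t8; python3 -m inch '[[0,-0.002,0,0,0,0,-0.5]]' | grep nn;  python3 tr.py t9; python3 -m inch '[[0,-0.002,0,0,0,0,-0.5]]' | grep nn;  python3 tr.py t10; python3 -m inch '[[0,-0.002,0,0,0,0,-0.5]]' | grep nn;  python3 tr.py t11; python3 -m inch '[[0,-0.002,0,0,0,0,-0.5]]' | grep nn;  python3 tr.py t12; python3 -m inch '[[0,-0.002,0,0,0,0,-0.5]]' | grep nn;  python3 tr.py t13; python3 -m inch '[[0,-0.002,0,0,0,0,-0.5]]' | grep nn;  python3 tr.py t14
```

```text
t8 g 84.5 F 0.5 {'plate': (0.94, 11.25), 'collar': (0.98, 9.5), 'bed': (0.68, -11.75)} 28.0
t9 g 83.7 F 1.9 {'plate': (0.94, 11.25), 'collar': (0.98, 9.5), 'bed': (0.69, -10.5)} 28.18
t10 g 82.9 F 1.0 {'plate': (0.94, 11.25), 'collar': (0.98, 9.5), 'bed': (0.72, -10.0)} 28.35
t11 g 82.1 F 1.5 {'plate': (0.94, 11.25), 'collar': (0.98, 9.5), 'bed': (0.74, -8.75)} 28.52
t12 g 81.3 F 1.1 {'plate': (0.94, 11.25), 'collar': (0.98, 9.5), 'bed': (0.78, -4.5)} 28.7
t13 g 80.6 F 1.3 {'plate': (0.94, 11.25), 'collar': (0.97, 9.5), 'bed': (0.82, -3.25)} 28.88
t14 g 79.7 F 0.9 {'plate': (0.94, 11.25), 'collar': (0.98, 9.5), 'bed': (0.84, -2.5)} 29.05
```

```bash
python3 -m inch '[[0,0.0138,0,0,0,0,-0.5],[0,0.0138,0,0,0,0,-1],[0,0.0138,0,0,0,0,-1],[0,0.0138,0,0,0,0,-1]]' 40 | grep -E 'width|force'; python3 tr.py u1;python3 -m inch '[[0,0,0,0,0,0,-0.8],[0,0,0,0,0,0,-0.6],[0,0,0,0,0,0,-0.4]]' | grep -E 'width|force'; python3 tr.py u2
```

```text
force: [-0.4, 1.1, 0.6]
gripper_width: 0.088
grip_force: 40.0
u1 g 85.4 F 2.4 {'plate': (0.92, 0.25), 'collar': (0.98, 0.0), 'bed': (0.67, -12.5)} 29.6
force: [0.2, 1.1, 0.6]
gripper_width: 0.251
grip_force: 0.0
u2 g 85.3 F 0.4 {'plate': (0.99, 0.75), 'collar': (0.99, 0.5), 'bed': (0.67, -12.25)} 30.02
```

The carriage now sits at about 85 mm, measured from the stop, and stays there when released. I'll move on to the knob, checking the carriage from the hover pose on the way.

```bash
python3 -m inch '[[0,0,-0.15,0,0,0,-0.3],[0,0,-0.2,0,0,-0.1,0],[0,0,-0.2,0,0,-0.3,0],[0,0,-0.2,0,0,-0.5,0],[0,0,-0.2,0,0,-0.6,0],[0,0,-0.2,0,0,-0.6,0]]'; python3 -c "
from h import *
go((.5383,-.0485,.20),-88);go((.5383,-.0485,.135),-88)"
```

```text
time: 30.78
eef_pos: [0.5172, 0.1024, 0.2228]
orientation: [-180.0, 0.0, -127.1]
force: [0.3, -0.5, -0.1]
gripper_width: 0.502
grip_force: 0.0
[0.2692, -0.2693, 0.057, -0.0001, 0.0, -0.6511] [0.5172 0.1024 0.2228] [-180.     0.  -127.1] q6 -69.6
[0.2693, -0.2693, 0.2195, -0.0001, 0.0, -0.6511] [0.5172 0.1024 0.2228] [-180.     0.  -127.1] q6 -69.6
```

```bash
python3 -m inch '[[0.1,-0.1,0,0,0,-0.17,0],[0.2,-0.2,0,0,0,-0.35,0],[0.269,-0.269,0.05,0,0,-0.52,0],[0.269,-0.269,0.057,0,0,-0.65,0],[0.269,-0.269,0.057,0,0,-0.65,0]]'; python3 -c "
from fit import *
T=snap('top','t11');S=snap('scene','s11');p=(.5459,.001,.3024)
for n,v in(('t',T),('s',S)):
  print(n,[(k,proj(v,W(p,(0,.02+k,.1355))).round(1)) for k in(.079,.085,.091)],'knob',proj(v,W(p,(-.022,-.045,.128))))
  g=v['img'].mean(2); u,w=proj(v,W(p,(0,.105,.1355))).round().astype(int); c=g[w-14:w+14,u-16:u+16]; ys,xs=np.where(c<45); print('dark',xs.mean()+u-16,ys.mean()+w-14,len(xs))
a=cv2.resize(T['img'][135:215,235:335,::-1],(400,320),interpolation=2);b=cv2.resize(S['img'][125:205,230:330,::-1],(400,320),interpolation=2)
cv2.imwrite('pics/j.png',np.hstack([a,b]))
go((.5383,-.0485,.135),-88)"
```

```text
time: 31.4
eef_pos: [0.5382, -0.0489, 0.1996]
orientation: [180.0, -0.0, -88.3]
force: [-0.6, -0.5, -0.3]
gripper_width: 0.501
grip_force: 0.0
t [(0.079, array([270.1, 173.5])), (0.085, array([269. , 174.3])), (0.091, array([267.9, 175.1]))] knob [299.87011842 159.94044645]
dark 268.5 173.0 4
s [(0.079, array([268. , 162.2])), (0.085, array([267. , 163.2])), (0.091, array([266. , 164.1]))] knob [296.30647844 145.910581  ]
dark 265.3980582524272 162.8252427184466 103
[0.0011, 0.0008, 0.163, -0.0003, -0.0, -0.0048] [ 0.5386 -0.048   0.2002] [-180.    -0.   -88.3] q6 -14.0
```

```bash
python3 -m inch '[[0.001,0.001,0.08,0,0,0,0],[0.001,0.001,0.163,0,0,0,0],[0.001,0.001,0.163,0,0,0,-1],[0.001,0.001,0.163,0,0,0,-1],[0.001,0.001,0.163,0,0,0,-1],[0.001,0.001,0.163,0,0,0,-1]]' 50; python3 -c "
from fit import *
x=env.sense();M=Rm(x['orientation']);e=np.array(x['eef_pos']);p=(.5459,.001,.3024)
for a in(63,70,76,82,88,95,101,108.3,111,114):
  r=np.radians(a);q=W(p,(-.07+.087*np.cos(r),-.118+.087*np.sin(r),e[2]));print(a,(M.T@(q-e)/.4).round(3))
print('rest',W(p,(-.022,-.045,.135)),e)"
```

```text
time: 32.25
eef_pos: [0.5399, -0.0482, 0.1364]
orientation: [-179.7, 0.0, -88.0]
force: [3.9, 2.3, 2.1]
gripper_width: 0.167
grip_force: 50.0
63 [-0.005  0.027 -0.   ]
70 [-0.008  0.054 -0.   ]
76 [-0.009  0.076 -0.   ]
82 [-0.007  0.099 -0.   ]
88 [-0.003  0.122 -0.001]
95 [ 0.004  0.147 -0.001]
101 [ 0.013  0.168 -0.001]
108.3 [ 0.027  0.192 -0.001]
111 [ 0.033  0.2   -0.001]
114 [ 0.04   0.209 -0.001]
rest [ 0.53829981 -0.04850997  0.135     ] [ 0.53986718 -0.04818242  0.1363525 ]
```

```bash
python3 -m inch '[[-0.005,0.027,0,0,0,0,-1],[-0.008,0.054,0,0,0,0,-1],[-0.009,0.076,0,0,0,0,-1],[-0.007,0.099,0,0,0,0,-1],[-0.003,0.122,0,0,0,0,-1],[0.004,0.147,0,0,0,0,-1],[0.013,0.168,0,0,0,0,-1],[0.02,0.18,0,0,0,0,-1],[0.025,0.189,0,0,0,0,-1],[0.025,0.189,0,0,0,0,-1]]' 60; python3 -c "
from fit import *
p=(.5459,.001,.3024);e=env.sense()['eef_pos'];v=np.array(e[:2])-W(p,(-.07,-.118,0))[:2];print(np.hypot(*v),np.degrees(np.arctan2(v[1],v[0]))-17.33-56.7)"
```

```text
time: 33.5
eef_pos: [0.4678, -0.0591, 0.1369]
orientation: [-179.4, 0.2, -87.9]
force: [11.5, 9.9, -2.8]
gripper_width: 0.165
grip_force: 60.0
0.08685881605311888 48.251326122064015
```

```bash
cat > a.py <<'E'
from fit import *
p=(.5459,.001,.3024);x=env.sense();e=x['eef_pos'];v=np.array(e[:2])-W(p,(-.07,-.118,0))[:2];u=v/np.hypot(*v);f=np.array(x['force'][:2]);print(np.hypot(*v),np.degrees(np.arctan2(v[1],v[0]))-17.33-56.7,'rad',f@u,'tan',f@[-u[1],u[0]],'grip',x['gripper_width'],x['time'])
E
python3 -m inch '[[0.003,0.005,0,0,0,0,-1],[0.003,0.005,0,0,0,0,-1]]' >/dev/null; python3 a.py; python3 -m inch '[[0.003,0.006,0,0,0,0,-1],[0.003,0.006,0,0,0,0,-1]]' >/dev/null; python3 a.py;python3 -m inch '[[0.003,0.006,0,0,0,0,-1],[0.003,0.006,0,0,0,0,-1]]' >/dev/null; python3 a.py
```

```text
0.08672665852147081 49.64209735349246 rad 1.1146154235139596 tan -14.950657086256879 grip 0.16831103672948247 33.75
0.08672632765346865 50.66438130137537 rad 0.7031448176529942 tan -18.74657877848728 grip 0.16229493879296 34.0
0.08667561292214697 50.92399963601157 rad -2.085736018063077 tan -25.717440594867437 grip 0.16115755647581553 34.25
```

```bash
python3 -m inch '[[0,0,0,0,0,0,-1],[0,0,0,0,0,0,-1]]'; python3 a.py; python3 -c "
from h import *
print(env.hand_in())"
```

```text
time: 34.5
eef_pos: [0.4645, -0.0615, 0.1371]
orientation: [-179.0, 0.3, -87.9]
force: [23.7, 13.9, -14.6]
gripper_width: 0.163
grip_force: 59.9
0.08668157305659174 50.93610679671565 rad -2.167476325632464 tan -27.420690346681205 grip 0.163419506960394 34.5
the job is handed in; nothing more can be done
None
```

Handed in at 34.5 s with the peeling arm held out against its stop; the carriage was let go at about 85 mm (±2 mm) and stayed, but I never felt or saw it drop into the notch, and I pushed it past the notch to the rail's end stop before bringing it back, so its seating is unconfirmed.

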